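# Lay the bearing block down and push it home for gauging

### The arm

A 6-joint arm with a two-finger parallel gripper is mounted at the origin on the work surface. World frame = base frame: x ahead of the robot, y to its left, z up, the work surface at z = 0. Lengths are in m, angles in degrees, forces in N, time in s.
With the tool pointing down it reaches from about 0.35 to 0.975 m from the base axis. Payload 4.9 kg.
Tool frame: the origin (TCP) lies between the finger pads; the fingertips stand 14 mm ahead of it and the grasp point (between the pads) lies 5 mm behind it (manip.tip_extent is the distance from the TCP to the fingertips, in m); z points along the fingers, y is the line along which they close (so a half turn about z gives the same grasp; the last joint's range is limited). The gripper opens to 85 mm and grips with 20 to 120 N. Pads are 22 mm wide; open, the fingers measure 114 mm over their backs; the gripper's body (76 mm by 85 mm) begins 54 mm behind the grasp point. The pads swing forward as they close: fully open they stand 13 mm farther back than shut.
Start: joints at [-74.255, 3.019, 92.412, -0, 84.569, -6.818], TCP at [0.24, -0.577, 0.245] pointing down, gripper open.
Joint ranges: [-172.51, 172.51], [-57.92, 126.97], [3.15, 148.05], [-58.71, 238.71], [5.1, 150.11], [-179.66, 179.66]. Speed limits (degrees/s): [147.25, 147.25, 180, 180, 180, 180].

### API

Orientations are given as a 3x3 rotation matrix whose columns are the frame's x, y, z axes.
In Python, from cell import state, snapshot, get_calibration, order, manip gives the robot as it stands.
- The arm moves only by the tool carry_out, never from a script. Its argument "rows" is a list that holds one entry, the list of rows, each a list of 5 numbers: the shift along the tool's x, y, z in m, then the turn about the tool's z in degrees, then the opening, from 0 (shut) to 1 (fully open). A call has exactly 5 rows; each row is the pose to reach, as a shift and turn from the pose commanded when the call began, along the tool's axes at that moment; what a row does not reach only later rows make up. A row lasts 1/10 s, in which the tool goes at most 50 mm and 8.59 degrees, less where a joint would pass 70% of its speed; a pose out of reach is approached as far as the arm can. A call with a gripper value outside its range is refused whole. The fingers move at their own pace and stop on an object; "grip_force" is the grip in N (left out, the last holds). Time passes only in rows, so rows that repeat a pose let the fingers close, or fill a call up. It gives the time, the measured TCP pose, the force, the opening and the grip force at its end, in the units of the state.
- state(): the state, without advancing time (a new reading comes with each control period).
- snapshot(name): name is "side" or "top"; returns (picture, depth): 400x640x3 uint8, red, green, blue; 400x640 float32, m along the optical axis (not along the pixel's ray), 0 where there is no reading.
- get_calibration(name): a dict with "fx", "fy", "cx", "cy" (pixels), "distortion" ([k1, k2, p1, p2, k3] as OpenCV has them; the pictures are not rectified), "camera_from_world" (4x4, takes a point from world to camera coordinates). Camera axes: x right, y down, z forward; pixel columns grow to the right and rows downward; lengths in m; the calibration is good to about 2 mm. A picture is of the moment at which its call begins. get_calibration takes no time and is no camera call.
- order.finish_job(): hands the job in; it is judged then, once.
The state is a dict: "clock": time; "joint_pos": joint angles; "qd": joint speeds; "joint_efforts": joint torques, N m; "eef_pos": TCP position; "tool_rot": TCP orientation; "contact_force": force on the tool from outside, world axes, zero at the start; "moment": the same for the moment, N m; "grip_width": opening from 0.0 (shut) to 1.0 (fully open); "gripper_force": force on a finger pad.
Only numpy, scipy, OpenCV 4.12 (cv2) and the standard library are available. Lean on these libraries where they do the work, as an engineer would, in place of code of your own. Each camera call takes 0.05 s, during which the arm holds its last target. There are 200 camera calls.

### The job

The aluminium bearing block with the raised collar round its bore stands on end on the granite inspection plate. Using pushes only, never lifting it off the plate, tip it over away from its collar so that it lies flat on the plate with the collar facing up, then push it along the plate until the end that was its top sits squarely flush against the steel backstop. Leave everything else where it is.

Things in the scene. Friction and masses are not known exactly. Their poses are not given: they have to be found in the camera images.
- block: Aluminium bearing block, 0.5 to 0.75 kg, 100 mm tall, 80 mm wide (its y), 36 mm thick (its x), with a 44 mm through bore at mid-height. On its -x face a raised dark-steel collar (60 mm across, 5 mm high, reaching 80 mm up) and four small dark bolt holes. Stands on end, collar roughly to the robot. Origin: centre of its lower end; z up. Pushed along +x near its top it tips past about 20 degrees.
- block_center (a point): Middle of the block, halfway up its 100 mm and halfway through its 36 mm; 18 mm above the plate when the block lies flat.
- block_collar (a point): Centre of the collar's outer face, 23 mm from the block's middle towards -x; 41 mm above the plate when the block lies collar up.
- block_top (a point): Centre of the block's upper end face (100 mm from its origin along its z): this end must come against the backstop.
- plate: Black granite plate, fixed, 310 mm along its x, 480 mm along its y, 50 mm high, so its top is at z = 0.05. Origin: centre of its underside; its x points away from the robot, to the backstop, give or take 0.15 rad.
- backstop (a point): Middle of the backstop's face at the plate's top (125 mm from the plate's centre along its x). The backstop is a steel bar along the plate's far side, 30 mm high above the plate, 20 mm thick, 360 mm long along the plate's y; its face looks back to the robot. Axes: the plate's axes.
- twin_bore: Bystander: aluminium block with two small 20 mm bores and no collar, 85 mm tall, 70 mm wide, 45 mm thick, standing loose on the plate beside the bearing block, to its left or right. Origin: centre of its underside.
- spacer: Bystander: steel ring lying on the plate between the two-bore block and the backstop, 56 mm across, 20 mm high. Origin: centre of its underside.
- ring_a: Bystander: large turned steel ring on the table left of the plate, 140 mm across, 35 mm high, the lower one of a stack of two. Origin: centre of its underside.
- ring_b: Bystander: the upper ring of that stack, the same size. Origin: centre of its underside.
- can: Bystander: blue can on the table, left, 66 mm across, 170 mm high. Origin: centre of its underside.
- plug: Bystander: steel plug gauge standing on the table right of the plate, 48 mm foot, 22 mm handle, 110 mm high. Origin: centre of its underside.
- driver: Bystander: screwdriver with a black handle lying on the table to the right. Origin: on its underside near the middle.
Not all that is in view belongs to the job. Leave any turquoise look-alike of the block alone.

How it is judged:
By the outcome, as a careful person would: the job done as asked, in the order asked, and still so for the second after the job is handed in, with the robot touching nothing.
It also fails if it takes over 45 s, if anything falls off the work surface, if the arm or the gripper's body presses on something with over 40 N, if the wrist force passes 120 N, or if a joint passes its speed limit or range.

## Working session

There is one attempt and no reset: what is moved stays moved. The work goes in short steps, Python scripts to look and compute and a tool call to move; the robot and the scene stay as the last step left them, time stands still between calls to the robot, and variables do not carry over. Pictures are saved under pics/ and viewed, at most 10 in all, crops included, and the job is handed in when it is done.

Besides the shell and the picture viewer there is one more tool, called after ">>>" as name(argument=value, ...) on one line, values as JSON. carry_out: Moves the arm, as the interface text tells. Its arguments: {"type":"object","properties":{"rows":{"type":"array"},"grip_force":{"type":"number"}},"required":["rows"]}

```bash
ls; mkdir -p pics; python3 - <<'E'
from cell import state,snapshot,get_calibration,manip
import cv2,numpy as np
print(state()); print([a for a in dir(manip) if a[0]!='_'])
for n in ("side","top"):
    p,d=snapshot(n); cv2.imwrite(f"pics/{n}0.png",p[:,:,::-1]); np.save(f"{n}0.npy",d); np.save(f"{n}0p.npy",p)
    c=get_calibration(n);print(n,c)
E
```

```text
pics
{'clock': 0.0, 'joint_pos': array([-7.42556026e+01,  3.05651984e+00,  9.24947254e+01,  1.54135364e-04,
        8.45681035e+01, -6.81890601e+00]), 'qd': array([-0.00662646,  0.03860463,  0.04943185,  0.06382606, -0.04260786,
        0.00348822]), 'joint_efforts': array([ 1.62803288e-03, -3.93684518e+01, -3.70173132e+01, -7.60825259e-06,
        7.10872919e-03, -9.52325706e-06]), 'eef_pos': array([ 0.23964207, -0.57657095,  0.24404353]), 'tool_rot': array([[ 9.23456329e-01,  3.83703130e-01, -5.62644037e-04],
       [ 3.83703461e-01, -9.23454185e-01,  2.00560188e-03],
       [ 2.49979727e-04, -2.06797421e-03, -9.99997830e-01]]), 'contact_force': array([ 0.55742341, -0.87375624, -0.0877963 ]), 'moment': array([0.0173429 , 0.00656016, 0.01928087]), 'gripper_force': 0.0, 'grip_width': 1.0012677667207104}
['PlanningError', 'tip_extent']
side {'fx': 414.8294924456993, 'fy': 414.8294924456993, 'cx': 322.89311045225327, 'cy': 196.56752237376182, 'distortion': array([-0.05037155,  0.        ,  0.        ,  0.        ,  0.        ]), 'camera_from_world': array([[-0.99772725, -0.06731677,  0.00296495,  0.52355176],
       [-0.03774727,  0.5219338 , -0.85215037,  0.13128783],
       [ 0.0558165 , -0.85032556, -0.5232886 ,  1.44035412],
       [ 0.        ,  0.        ,  0.        ,  1.        ]])}
top {'fx': 364.09772989046706, 'fy': 364.09772989046706, 'cx': 314.03699672164174, 'cy': 200.90419004029172, 'distortion': array([0.02454257, 0.        , 0.        , 0.        , 0.        ]), 'camera_from_world': array([[ 0.00219536, -0.99952716, -0.03066995,  0.02691471],
       [-0.98088705,  0.00381495, -0.1945406 ,  0.54708747],
       [ 0.19456562,  0.03051084, -0.98041487,  1.05200908],
       [ 0.        ,  0.        ,  0.        ,  1.        ]])}
```

View pics/side0.png

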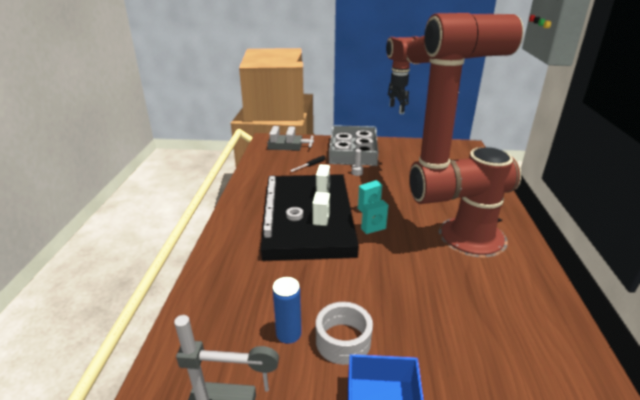

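View pics/top0.png

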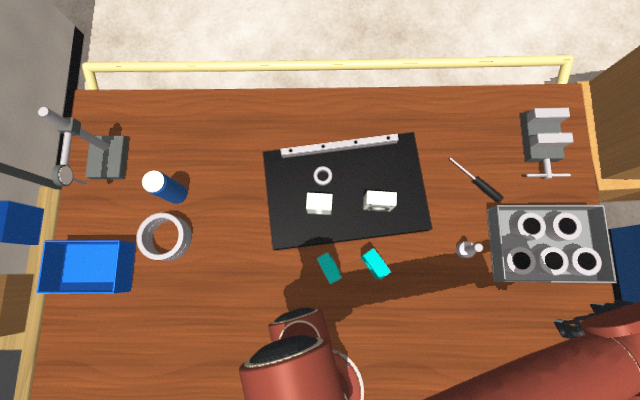

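The picture shows two aluminium blocks on the plate, top view at (319,204) and (380,200). Turquoise look-alikes stand at (330,268) and (376,263). The spacer at (322,175) sits between the left block and the backstop, so the left one should be twin_bore and the right one, (380,200), the bearing block. I'll confirm that in an enlarged crop and measure.

```bash
cat > h.py <<'E'
import cv2,numpy as np
from cell import snapshot,get_calibration,state
def cloud(n,d):
    c=get_calibration(n);K=np.array([[c['fx'],0,c['cx']],[0,c['fy'],c['cy']],[0,0,1]])
    v,u=np.mgrid[0:400,0:640];uv=np.stack([u,v],-1).reshape(-1,1,2).astype(float)
    r=cv2.undistortPoints(uv,K,c['distortion']).reshape(400,640,2)
    P=np.dstack([r*d[...,None],d]);T=c['camera_from_world']
    W=(P-T[:3,3])@T[:3,:3]
    W[d==0]=np.nan
    return W
def rect(pts):
    (c,s,a)=cv2.minAreaRect((pts*1000).astype(np.float32)); return np.round(c,1),np.round(s,1),round(a,2)
E
python3 - <<'E'
from h import *
p=np.load('top0p.npy');W=cloud('top',np.load('top0.npy'))
s=np.load('side0p.npy');S=cloud('side',np.load('side0.npy'))
a=cv2.resize(p[120:260,255:440],None,fx=4,fy=4,interpolation=cv2.INTER_CUBIC)
b=cv2.resize(s[150:260,255:400],None,fx=4,fy=4,interpolation=cv2.INTER_CUBIC)
cv2.imwrite('pics/ct.png',a[:,:,::-1]);cv2.imwrite('pics/cs.png',b[:,:,::-1])
for nm,(Wc,im,box) in dict(top=(W,p,(120,260,250,440)),side=(S,s,(150,260,250,370))).items():
    r0,r1,c0,c1=box;w=Wc[r0:r1,c0:c1].reshape(-1,3);g=im[r0:r1,c0:c1].reshape(-1,3)
    br=g.min(1)
    dark=(g.max(1)<50)&(abs(w[:,2]-.05)<.012)
    print(nm,'plate',rect(w[dark][:,:2]),np.nanmedian(w[dark][:,2]))
    for k,(lo,hi) in dict(stop=(.07,.09),twin=(.127,.143),blk=(.143,.16)).items():
        m=((w[:,2]>lo)&(w[:,2]<hi)&(br>90)).astype(np.uint8)
        if m.sum()<5: continue
        n,l,st,ce=cv2.connectedComponentsWithStats(m.reshape(r1-r0,c1-c0))
        for i in range(1,n):
            if st[i,4]>12: q=w[(l==i).ravel()]; print(nm,k,ce[i]+[c0,r0],st[i,4],rect(q[:,:2]),np.median(q[:,2]).round(4))
E
```

```text
top plate (array([584.5, -67.3]), array([306.2, 474.6]), 7.2) 0.049273752192256125
top stop [339.56915545 144.01591187] 817 (array([720.2, -51.6]), array([ 22.8, 359.1]), 6.99) 0.0791
top stop [378.23076923 208.56410256] 39 (array([ 519.3, -162.8]), array([36.8,  8.8]), 84.55) 0.0784
top twin [319.30904523 200.88442211] 398 (array([531.9,   9.1]), array([69.8, 45.4]), 86.51) 0.1342
top twin [378.86842105 204.86842105] 38 (array([ 518.9, -154. ]), array([64.9,  6.5]), 83.38) 0.1313
top blk [381.70512821 197.53333333] 390 (array([ 537.5, -163.3]), array([80.4, 37. ]), 84.86) 0.149
side plate (array([585.4, -59. ]), array([307.1, 476.4]), 7.48) 0.047791287637177875
side stop [356.89473684 156.63157895] 19 (array([ 406.3, -423. ]), array([14.1, 18. ]), 66.18) 0.0784
side stop [268.83231707 204.375     ] 328 (array([720.8, -49.6]), array([ 20.3, 364.9]), 7.26) 0.0778
side stop [322.26530612 189.40816327] 49 (array([ 526.2, -144.2]), array([75.5, 31.8]), 55.45) 0.0822
side stop [319.45588235 216.61764706] 68 (array([533.3,  45.4]), array([43.8, 11.4]), 4.98) 0.0791
side twin [322.04347826 176.60869565] 46 (array([ 526.3, -147.1]), array([79.6, 30.8]), 58.56) 0.136
side twin [320.5497076  198.54385965] 171 (array([532.4,  12.3]), array([75.7, 45.6]), 86.43) 0.1327
side blk [322.23478261 170.22608696] 115 (array([ 538.2, -160.3]), array([88.5, 36.3]), 85.73) 0.1474
```

View pics/ct.png

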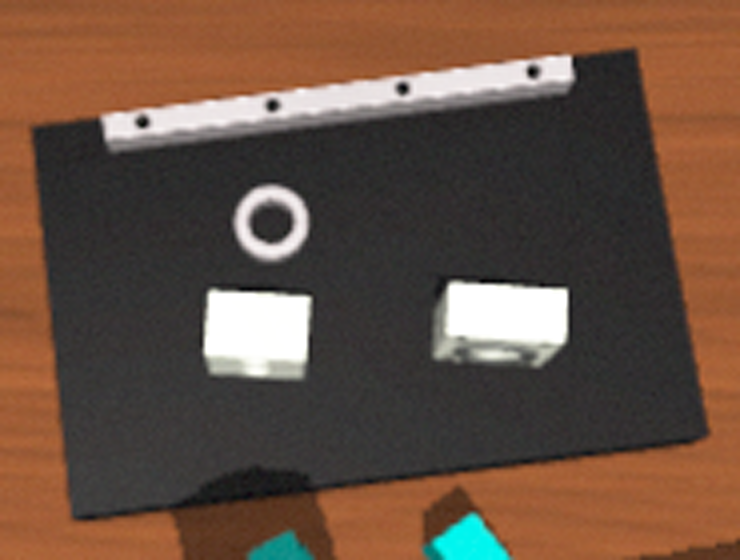

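View pics/cs.png

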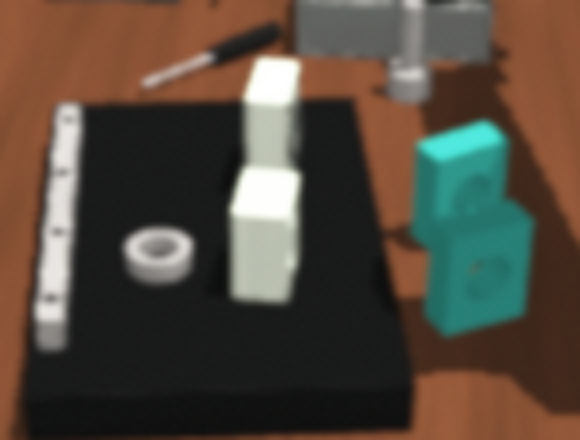

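The crops show the collar and bolt holes on the robot-facing side of the right block (crop centre ~(500,325), full image (380,200)). The left block (255,333) has no collar and has the spacer behind it. So the right one is the bearing block. Next I check the turquoise clearance.

```bash
cat >> h.py <<'E'
def go(xy,z,phi):
    "shift in tool axes and turn from the measured pose"
    s=state();R=s['tool_rot'];d=np.array([*xy,z])-s['eef_pos'];ph=np.degrees(np.arctan2(R[1,0],R[0,0]))
    return np.round(R.T@d,4),round(ph-phi,2)
E
python3 - <<'E'
from h import *
for n in('top','side'):
    p=np.load(n+'0p.npy').astype(int);W=cloud(n,np.load(n+'0.npy'))
    m=(p[...,1]-p[...,0]>50)&(p[...,2]-p[...,0]>40)&(W[...,0]>.3)&(W[...,0]<.5)&(abs(W[...,1])<.3)
    w=W[m];print(n,w.min(0),w.max(0),np.percentile(w[:,2],98))
print(go((.474,-.158),.245,-5.1))
E
```

```text
top [ 0.30526486 -0.20127704 -0.00427533] [0.40893313 0.01866973 0.10552153] 0.10279383957592843
side [ 0.30414526 -0.21247561 -0.00292621] [0.40034869 0.02322529 0.10273786] 0.0996563594885113
(array([ 3.770e-01, -2.967e-01, -2.000e-04]), np.float64(27.66))
```

>>> carry_out(rows=[[[0.19,-0.15,0,8,0.6],[0.19,-0.15,0,16,0.6],[0.19,-0.15,0,24,0.6],[0.19,-0.15,0,27.7,0.6],[0.19,-0.15,0,27.7,0.6]]], grip_force=20)

```text
clock: 0.6
eef_pos: [0.3583, -0.3633, 0.2447]
tool_rot: [[0.996, -0.09, -0.0], [-0.09, -0.996, 0.001], [-0.0, -0.001, -1.0]]
contact_force: [1.4, -0.8, -0.1]
grip_width: 0.598
gripper_force: 0.0
```

```bash
python3 -c "
from h import *
print(go((.474,-.158),.245,-5.1));print(state()['eef_pos'],state()['joint_pos'])"
```

```text
(array([ 9.670e-02, -2.149e-01, -1.000e-04]), np.float64(-0.08))
[ 0.35830954 -0.36332534  0.24474765] [-5.37725333e+01 -1.29350720e+01  1.07442236e+02  2.54482651e-02
  8.55361511e+01  4.14053438e+01]
```

Tool now aligned with the block's x. Moving to above the pre-push spot.

>>> carry_out(rows=[[[0.02,-0.043,0,0,0.6],[0.04,-0.086,0,0,0.6],[0.06,-0.13,0,0,0.6],[0.08,-0.173,0,0,0.6],[0.097,-0.215,0,0,0.6]]])

```text
clock: 1.1
eef_pos: [0.474, -0.1582, 0.245]
tool_rot: [[0.996, -0.089, -0.0], [-0.089, -0.996, 0.0], [-0.0, -0.0, -1.0]]
contact_force: [0.4, -0.4, -0.7]
grip_width: 0.601
gripper_force: 0.0
```

>>> carry_out(rows=[[[0,0,0.03,0,0.6],[0,0,0.06,0,0.6],[0,0,0.099,0,0.6],[0,0,0.099,0,0.6],[0,0,0.099,0,0.6]]])

```text
clock: 1.6
eef_pos: [0.473, -0.16, 0.1459]
tool_rot: [[0.996, -0.09, -0.002], [-0.09, -0.996, 0.001], [-0.002, -0.001, -1.0]]
contact_force: [-0.1, 0.4, 0.5]
grip_width: 0.602
gripper_force: 0.0
```

```bash
python3 -c "
from h import *
print(go((.474,-.158),.146,-5.1));print(state()['eef_pos'])
p,d=snapshot('side');cv2.imwrite('pics/s1.png',cv2.resize(p[100:250,240:420],None,fx=4,fy=4,interpolation=2)[:,:,::-1])"
```

```text
(array([ 0.0008, -0.0021, -0.0001]), np.float64(-0.04))
[ 0.47303472 -0.16003406  0.14592368]
```

View pics/s1.png

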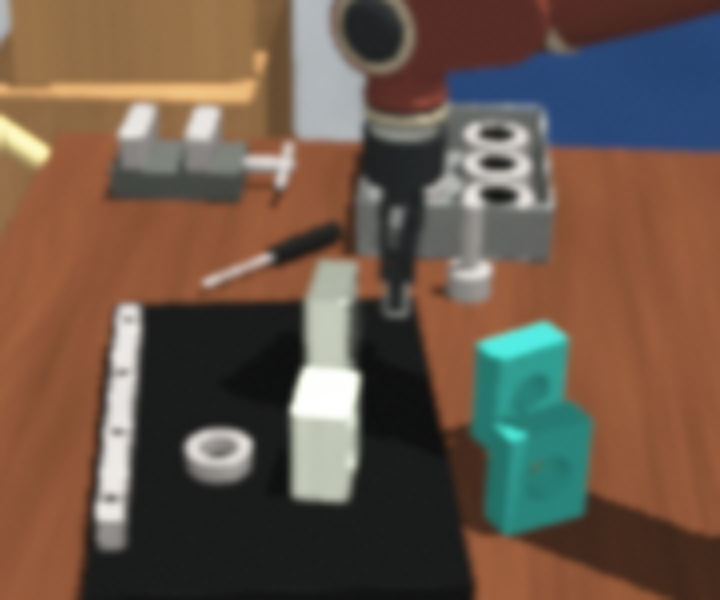

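The fingertip is at crop (397,315), about 15 mm below the block's top edge and behind it. I'll raise 5 mm and advance.

>>> carry_out(rows=[[[0.008,-0.001,-0.005,0,0.6],[0.016,-0.002,-0.005,0,0.6],[0.022,-0.002,-0.005,0,0.6],[0.027,-0.002,-0.005,0,0.6],[0.03,-0.002,-0.005,0,0.6]]])

```text
clock: 2.15
eef_pos: [0.5043, -0.161, 0.1515]
tool_rot: [[0.996, -0.089, 0.0], [-0.089, -0.996, -0.0], [0.0, 0.0, -1.0]]
contact_force: [-0.4, -0.3, -0.5]
grip_width: 0.602
gripper_force: 0.0
```

>>> carry_out(rows=[[[0.004,0,0,0,0.6],[0.008,0,0,0,0.6],[0.012,0,0,0,0.6],[0.016,0,0,0,0.6],[0.02,0,0,0,0.6]]])

```text
clock: 2.65
eef_pos: [0.5239, -0.1628, 0.1513]
tool_rot: [[0.996, -0.09, 0.0], [-0.09, -0.996, -0.0], [0.0, 0.0, -1.0]]
contact_force: [-0.4, 0.3, 0.5]
grip_width: 0.6
gripper_force: 0.4
```

```bash
python3 -c "
from h import *
p,d=snapshot('side');cv2.imwrite('pics/s2.png',cv2.resize(p[100:250,240:420],None,fx=4,fy=4,interpolation=2)[:,:,::-1])"
```

```text
(no output)
```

View pics/s2.png

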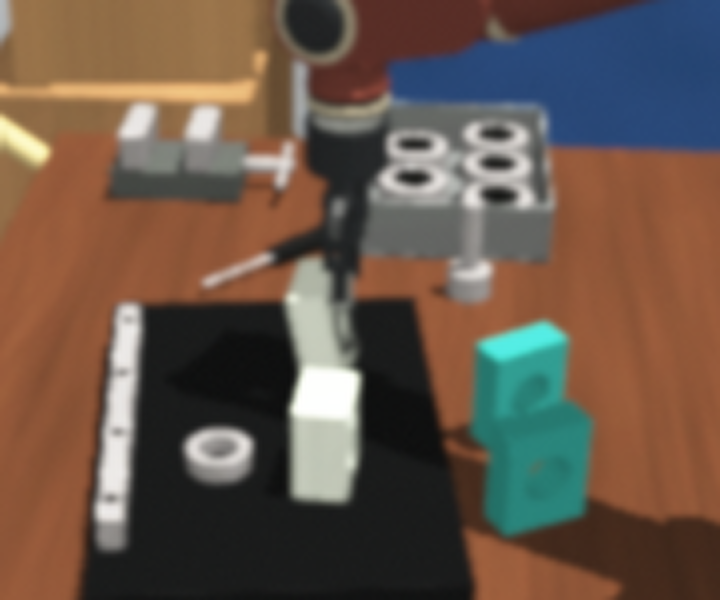

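The block top is at crop (310,275), with its edge leaning about 10° towards the backstop: it tips without sliding. I continue pushing.

>>> carry_out(rows=[[[0.003,0,0,0,0.6],[0.006,0,0,0,0.6],[0.009,0,0,0,0.6],[0.012,0,0,0,0.6],[0.015,0,0,0,0.6]]])

```text
clock: 3.2
eef_pos: [0.5388, -0.1641, 0.1513]
tool_rot: [[0.996, -0.09, 0.0], [-0.09, -0.996, 0.0], [0.0, -0.0, -1.0]]
contact_force: [-0.4, -0.4, -0.0]
grip_width: 0.599
gripper_force: 0.0
```

>>> carry_out(rows=[[[0.003,0,0,0,0.6],[0.006,0,0,0,0.6],[0.009,0,0,0,0.6],[0.009,0,0,0,0.6],[0.009,0,0,0,0.6]]])

```text
clock: 3.7
eef_pos: [0.5475, -0.1649, 0.1513]
tool_rot: [[0.996, -0.089, -0.0], [-0.089, -0.996, 0.0], [-0.0, -0.0, -1.0]]
contact_force: [-0.7, 0.0, -0.1]
grip_width: 0.6
gripper_force: 0.0
```

```bash
python3 -c "
from h import *
p,d=snapshot('side');W=cloud('side',d);b=p.min(2)>90
m=b&(W[...,2]>.06)&(W[...,1]<-.1)&(W[...,1]>-.22)&(W[...,0]>.48)&(W[...,0]<.69)
w=W[m];print(w.min(0),w.max(0),np.median(w,0),m.sum())
cv2.imwrite('pics/s3.png',cv2.resize(p[100:250,240:420],None,fx=4,fy=4,interpolation=2)[:,:,::-1])"
```

```text
[ 0.51488584 -0.21835297  0.060113  ] [ 0.65896579 -0.10024049  0.46129776] [ 0.58376452 -0.1359914   0.08468083] 648
```

>>> carry_out(rows=[[[-0.02,0,0,0,0.6],[-0.04,0,0,0,0.6],[-0.06,0,0,0,0.6],[-0.07,0,0,0,0.6],[-0.07,0,0,0,0.6]]])

```text
clock: 4.25
eef_pos: [0.477, -0.1585, 0.1513]
tool_rot: [[0.996, -0.09, 0.0], [-0.09, -0.996, -0.0], [0.0, 0.0, -1.0]]
contact_force: [0.3, -0.8, -0.3]
grip_width: 0.597
gripper_force: 0.0
```

```bash
cat >> h.py <<'E'
def look(name=None):
    for n in('top','side'):
        p,d=snapshot(n);W=cloud(n,d)
        if name: cv2.imwrite(f'pics/{name}_{n}.png',cv2.resize(p[100:260,240:440],None,fx=4,fy=3.7,interpolation=2)[:,:,::-1][:, :])
        for k,(zl,zh,xl,xh,yl,yh) in dict(blk=(.076,.0885,.5,.722,-.26,-.09),collar=(.0885,.096,.52,.70,-.25,-.09),twin=(.127,.142,.48,.58,-.05,.07),spacer=(.06,.075,.59,.69,-.05,.07)).items():
            m=(W[...,2]>zl)&(W[...,2]<zh)&(W[...,0]>xl)&(W[...,0]<xh)&(W[...,1]>yl)&(W[...,1]<yh)
            if k in('blk','twin'): m&=p.min(2)>80
            q,l,st,ce=cv2.connectedComponentsWithStats(m.astype(np.uint8))
            if q<2: print(n,k,'none');continue
            i=1+np.argmax(st[1:,4]);w=W[l==i];print(n,k,st[i,4],rect(w[:,:2]),np.median(w[:,2]).round(4))
E
python3 -c "
from h import *
look('a');print(state()['eef_pos'])"
```

```text
top blk 293 (array([ 606.7, -168. ]), array([ 79.7, 101.7]), 85.27) 0.0851
top collar 38 (array([ 621.8, -152.6]), array([15.7, 45.5]), 48.15) 0.0908
top twin 397 (array([531.9,   9.2]), array([69.6, 45.2]), 86.11) 0.1342
top spacer 164 (array([ 6.252e+02, -5.000e-01]), array([53.7, 53.8]), 29.5) 0.0686
side blk 280 (array([ 606.6, -166.9]), array([ 96.7, 100.8]), 83.23) 0.0835
side collar 12 (array([ 585.5, -160.3]), array([34.7, 13. ]), 82.34) 0.0894
side twin 171 (array([532.2,  10.8]), array([76.7, 45.6]), 86.4) 0.1326
side spacer 111 (array([625.5,   4.2]), array([52.3, 54.6]), 36.57) 0.0667
[ 0.47819442 -0.15882702  0.15167432]
```

View pics/a_top.png

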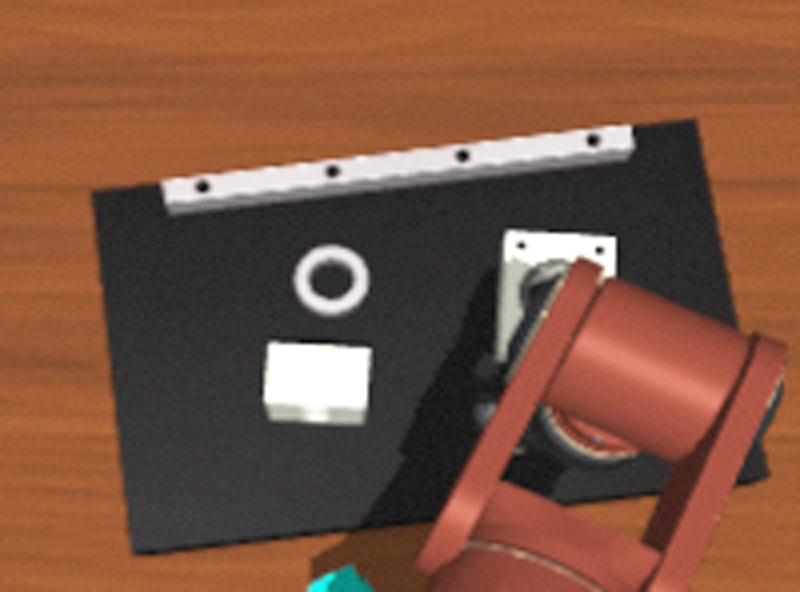

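The block lies flat, collar up, at crop (560,300), yaw -4.7° against the plate's 7.1°. The twin and spacer have not moved. Next I set the tool square to the plate behind the rear end.

```bash
python3 -c "
from h import *
print(go((.514,-.1756),.076,7.1))"
```

```text
(array([0.0371, 0.0135, 0.0757]), np.float64(-12.25))
```

>>> carry_out(rows=[[[0.018,0.007,0,-6,0.5],[0.037,0.0135,0,-12.2,0.5],[0.037,0.0135,0.025,-12.2,0.5],[0.037,0.0135,0.05,-12.2,0.5],[0.037,0.0135,0.076,-12.2,0.5]]])

```text
clock: 4.85
eef_pos: [0.5147, -0.1758, 0.0749]
tool_rot: [[0.992, 0.123, 0.001], [0.123, -0.992, -0.001], [0.001, 0.001, -1.0]]
contact_force: [0.3, 0.1, -0.4]
grip_width: 0.498
gripper_force: 0.0
```

>>> carry_out(rows=[[[0.006,0,0,0,0.5],[0.012,0,0,0,0.5],[0.018,0,0,0,0.5],[0.024,0,0,0,0.5],[0.03,0,0,0,0.5]]])

```text
clock: 5.35
eef_pos: [0.544, -0.1723, 0.0768]
tool_rot: [[0.992, 0.123, 0.0], [0.123, -0.992, -0.002], [0.0, 0.002, -1.0]]
contact_force: [-4.1, -1.8, 2.4]
grip_width: 0.499
gripper_force: 1.8
```

>>> carry_out(rows=[[[0.006,0,0,0,0.5],[0.012,0,0,0,0.5],[0.018,0,0,0,0.5],[0.024,0,0,0,0.5],[0.03,0,0,0,0.5]]])

```text
clock: 5.85
eef_pos: [0.5733, -0.168, 0.0753]
tool_rot: [[0.992, 0.123, -0.0], [0.123, -0.992, 0.0], [-0.0, -0.0, -1.0]]
contact_force: [-3.6, -0.6, 2.4]
grip_width: 0.499
gripper_force: 2.0
```

```bash
python3 -c "
from h import *
look('b');print(state()['contact_force'])"
```

```text
top blk 105 (array([ 649.9, -124.9]), array([64.2, 23.2]), 5.24) 0.0851
top collar 8 (array([ 642.4, -126.3]), array([ 5.9, 12.3]), 89.1) 0.0899
top twin 398 (array([532.1,   9.2]), array([69.8, 45.4]), 86.42) 0.1342
top spacer 163 (array([625.4,  -0.7]), array([54.3, 54.1]), 68.99) 0.0688
side blk 281 (array([ 633.6, -148.8]), array([106.5,  91.1]), 6.25) 0.0835
side collar 10 (array([ 614.8, -159.1]), array([ 7.6, 33.9]), 19.32) 0.0901
side twin 172 (array([532.2,  13.7]), array([77.4, 44.9]), 86.76) 0.1327
side spacer 112 (array([625.2,   3.3]), array([56.2, 52.6]), 71.58) 0.0663
[-0.77405937  0.48455317  0.20263337]
```

View pics/b_top.png

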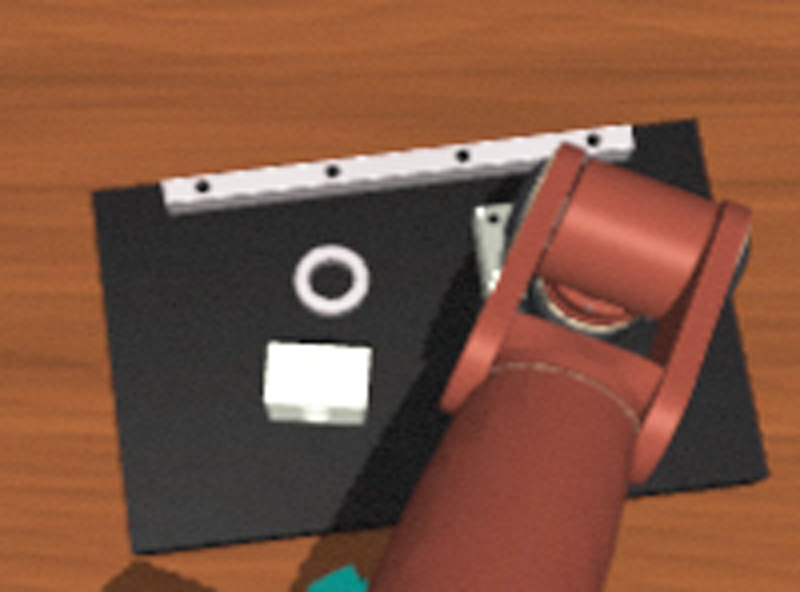

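The block has turned to about 6° and is partly hidden by the arm. Its front-left corner is near crop (478,208), some 35 mm short of the bar. I keep pushing, then slow down.

>>> carry_out(rows=[[[0.005,0,0,0,0.5],[0.01,0,0,0,0.5],[0.015,0,0,0,0.5],[0.02,0,0,0,0.5],[0.025,0,0,0,0.5]]])

```text
clock: 6.45
eef_pos: [0.598, -0.1647, 0.075]
tool_rot: [[0.992, 0.123, -0.0], [0.123, -0.992, 0.0], [-0.0, -0.0, -1.0]]
contact_force: [-2.1, 0.2, -0.1]
grip_width: 0.501
gripper_force: 1.4
```

>>> carry_out(rows=[[[0.0015,0,0,0,0.5],[0.003,0,0,0,0.5],[0.0045,0,0,0,0.5],[0.006,0,0,0,0.5],[0.0075,0,0,0,0.5]]])

```text
clock: 6.95
eef_pos: [0.6051, -0.164, 0.0751]
tool_rot: [[0.992, 0.123, -0.0], [0.123, -0.992, 0.0], [-0.0, -0.0, -1.0]]
contact_force: [-2.2, -0.4, -0.4]
grip_width: 0.498
gripper_force: 1.1
```

```bash
python3 -c "
from h import *
look('c')
for i in range(1): print(state()['contact_force'],state()['eef_pos'])"
```

```text
top blk 100 (array([ 692.1, -117.5]), array([67., 30.]), 19.5) 0.085
top collar 3 (array([ 645.2, -138.2]), array([0.1, 6.8]), 86.54) 0.0894
top twin 395 (array([532.2,   9.4]), array([70. , 45.8]), 85.97) 0.1343
top spacer 166 (array([625.8,  -0.8]), array([53.9, 54.3]), 24.73) 0.069
side blk 285 (array([ 666.1, -147.9]), array([104.5,  89.1]), 6.19) 0.0837
side collar 9 (array([ 690.8, -152.2]), array([37.9, 11. ]), 74.81) 0.0901
side twin 173 (array([532.,  13.]), array([74.6, 44.5]), 86.96) 0.1329
side spacer 110 (array([624.6,   3.8]), array([53.8, 53.2]), 65.93) 0.0666
[-0.85427771 -1.0377475  -0.71656359] [ 0.60538564 -0.16395814  0.07522401]
```

>>> carry_out(rows=[[[0.001,0,0,0,0.5],[0.002,0,0,0,0.5],[0.003,0,0,0,0.5],[0.004,0,0,0,0.5],[0.005,0,0,0,0.5]]])

```text
clock: 7.55
eef_pos: [0.6102, -0.1634, 0.0752]
tool_rot: [[0.992, 0.123, -0.0], [0.123, -0.992, 0.0], [-0.0, -0.0, -1.0]]
contact_force: [-3.5, -1.2, -0.6]
grip_width: 0.498
gripper_force: 2.4
```

>>> carry_out(rows=[[[0.0005,0,0,0,0.5],[0.001,0,0,0,0.5],[0.0015,0,0,0,0.5],[0.002,0,0,0,0.5],[0.002,0,0,0,0.5]]])

```text
clock: 8.05
eef_pos: [0.6102, -0.1635, 0.0753]
tool_rot: [[0.992, 0.123, -0.005], [0.123, -0.992, -0.0], [-0.005, -0.0, -1.0]]
contact_force: [-10.9, -1.0, 3.2]
grip_width: 0.501
gripper_force: 5.3
```

The block has stopped against the bar (11 N). One more firm press to square it, then back off.

>>> carry_out(rows=[[[0.0005,0,0,0,0.5],[0.001,0,0,0,0.5],[0.0015,0,0,0,0.5],[0.002,0,0,0,0.5],[0.002,0,0,0,0.5]]])

```text
clock: 8.55
eef_pos: [0.6103, -0.1635, 0.0752]
tool_rot: [[0.992, 0.124, -0.011], [0.124, -0.992, -0.0], [-0.011, -0.001, -1.0]]
contact_force: [-18.6, -1.9, 9.5]
grip_width: 0.498
gripper_force: 9.2
```

>>> carry_out(rows=[[[-0.002,0,0,0,0.5],[-0.005,0,0,0,0.5],[-0.015,0,0,0,0.5],[-0.03,0,0,0,0.5],[-0.045,0,0,0,0.5]]])

```text
clock: 9.05
eef_pos: [0.5696, -0.1686, 0.0759]
tool_rot: [[0.992, 0.123, 0.002], [0.123, -0.992, -0.0], [0.002, 0.001, -1.0]]
contact_force: [0.9, -0.3, -0.2]
grip_width: 0.502
gripper_force: 0.0
```

>>> carry_out(rows=[[[0,0,-0.04,0,0.5],[0,0,-0.08,0,0.5],[0,0,-0.12,0,0.5],[-0.04,0.04,-0.15,0,0.5],[-0.06,0.08,-0.17,0,0.5]]])

```text
clock: 9.55
eef_pos: [0.5244, -0.2447, 0.243]
tool_rot: [[0.992, 0.126, 0.004], [0.126, -0.992, -0.002], [0.004, 0.003, -1.0]]
contact_force: [1.4, -0.1, -0.7]
grip_width: 0.499
gripper_force: 0.0
```

>>> carry_out(rows=[[[-0.02,0.045,0,0,0.5],[-0.04,0.09,0,0,0.5],[-0.06,0.13,0,0,0.5],[-0.08,0.17,0,0,0.5],[-0.09,0.2,0,0,0.5]]])

```text
clock: 10.05
eef_pos: [0.4582, -0.457, 0.2407]
tool_rot: [[0.993, 0.121, 0.002], [0.121, -0.993, -0.002], [0.001, 0.002, -1.0]]
contact_force: [0.0, 1.0, 0.5]
grip_width: 0.503
gripper_force: 0.0
```

```bash
python3 -c "
from h import *
look('d');print(state()['eef_pos'])
p,d=snapshot('top');W=cloud('top',d)
m=(W[...,2]>.071)&(W[...,2]<.09)&(p.min(2)>110)&(W[...,0]>.69);w=W[m];w=w[abs(w[:,1]+.05)<.25];print('stop',rect(w[:,:2]))
u=p[125:215,330:430];cv2.imwrite('pics/fin.png',cv2.resize(u,None,fx=6,fy=6,interpolation=2)[:,:,::-1])"
```

```text
top blk 588 (array([ 674.3, -145.2]), array([106.7,  92.3]), 7.72) 0.0852
top collar 105 (array([ 671.4, -152.3]), array([57.2, 54.4]), 89.89) 0.0908
top twin 397 (array([531.9,   9.2]), array([69.9, 45.5]), 86.47) 0.1342
top spacer 167 (array([ 6.251e+02, -4.000e-01]), array([54.5, 53.9]), 11.01) 0.0691
side blk 286 (array([ 676.4, -146.5]), array([102.8,  98.8]), 6.72) 0.0836
side collar 9 (array([ 647.7, -150.1]), array([ 7.5, 29.7]), 7.48) 0.0895
side twin 172 (array([532.1,  13.9]), array([75.6, 45.3]), 87.1) 0.1326
side spacer 111 (array([626.9,   3.3]), array([55. , 55.2]), 25.01) 0.0667
[ 0.45811227 -0.45795542  0.24032525]
stop (array([709. , -51.9]), array([ 57.8, 358.4]), 4.37)
```

View pics/fin.png

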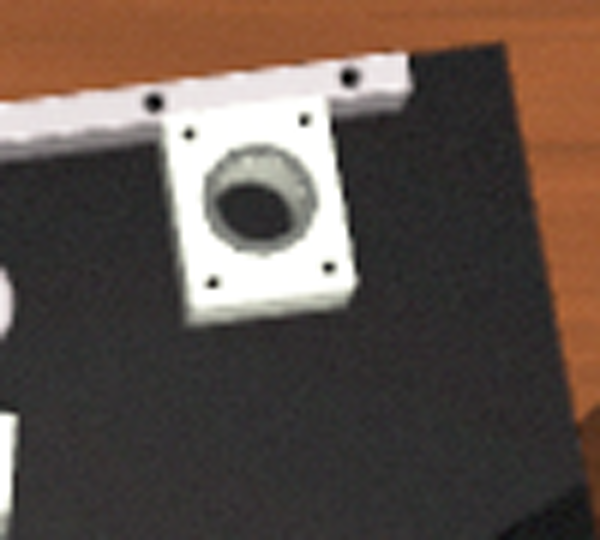

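The picture shows the collar-up block (crop (255,210)) with its front end on the bar along (165,120)–(325,98). One numeric check of yaw before handing in.

```bash
python3 -c "
from h import *
for k in range(3):
    p,d=snapshot('top');W=cloud('top',d)
    m=(W[...,2]>.081)&(W[...,2]<.093)&(W[...,0]>.6)&(W[...,0]<.70)&(abs(W[...,1]+.15)<.07)&(p.min(2)>60)
    # side edges: per row extreme columns; rear edge: per column lowest row
    L=[];R=[];B=[]
    for r in np.where(m.sum(1)>8)[0][2:-4]:
        c=np.where(m[r])[0];L.append(W[r,c[0]]);R.append(W[r,c[-1]])
    for c in np.where(m.sum(0)>8)[0][4:-4]:
        B.append(W[np.where(m[:,c])[0][-1],c])
    f=lambda a,i,j:np.degrees(np.arctan(np.polyfit(np.array(a)[:,i],np.array(a)[:,j],1)[0])).round(2)
    print('sides',f(L,0,1),f(R,0,1),'rear',-f(B,1,0))
    s=(W[...,2]>.073)&(W[...,2]<.084)&(W[...,0]>.68)&(abs(W[...,1]+.05)<.17)&(p.min(2)>110)
    T=[W[np.where(s[:,c])[0][0],c] for c in np.where(s.any(0))[0]]
    print('bar back edge',-f(T,1,0))
"
```

```text
sides 7.78 8.54 rear 6.71
bar back edge 7.18
sides 7.68 7.69 rear 7.3
bar back edge 7.09
sides 8.12 7.85 rear 7.04
bar back edge 7.23
```

```bash
python3 -c "
from cell import order
print(order.finish_job())"
```

```text
the job is handed in; nothing more can be done
None
```

I tipped the bearing block collar-up and pushed its former top end against the backstop, where it sits square to within about 1° (camera noise); the two-bore block and spacer did not move, and the job was handed in at about 10 s.

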